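# Nip up a weeping valve with an adjustable wrench

## Robot

A 6-joint arm with a two-finger parallel gripper is mounted at the origin on a cart in front of the work surface, level with it; the furniture and walls round the work are solid. World frame = base frame: x ahead of the robot, y to its left, z up, the work surface at z = 0. Lengths are in mm, angles in rad, forces in N, time in s.
With the tool pointing down it reaches from about 325 to 750 mm from the base axis. Payload 7.6 kg.
Tool frame: the origin (TCP) lies at the very end of the fingers, on their centre line; the grasp point (between the pads) lies 19 mm behind it; z points along the fingers, y is the line along which they close (so a half turn about z gives the same grasp; the last joint's range is limited). The gripper opens to 85 mm and grips with 20 to 120 N. Pads are 22 mm wide; open, the fingers measure 114 mm over their backs; the gripper's body (76 mm by 85 mm) begins 54 mm behind the grasp point. The pads swing forward as they close: fully open they stand 13 mm farther back than shut.
Start: joints at [1.083, 0.052, 1.401, -0, 1.689, -0.07], TCP at [213.006, 479.869, 231.323] pointing down, gripper open.
Joint ranges: [-2.9, 2.9], [-0.91, 2.17], [0.12, 2.37], [-1.06, 4.2], [0.26, 2.73], [-2.93, 2.93]. Speed limits (rad/s): [2.57, 2.57, 3.01, 3.14, 3.14, 3.14].

## Interface

Orientations are given as a rotation vector (axis times angle).
In Python, from bench import * gives the robot as it stands. The module is installed in compiled form; this text tells all that it offers.
- The arm moves only by the tool play_rows, never from a script. Its argument "moves" is a list of rows, each a list of 7 numbers: the gripper's target within -1 to 1 (shut at 1, half-way at 0, fully open at -1), then the shift along the world's x, y, z in mm, then the turn, a rotation vector about the world's x, y, z in rad. In form: [[grip, dx, dy, dz, ax, ay, az], ...]. A call has 1 to 5 rows; each row is the pose to reach, as a shift and turn from the pose commanded when the call began; what a row does not reach only later rows make up. A row lasts 1/12 s, in which the tool goes at most 41.7 mm and 7.16 degrees, less where a joint would pass 70% of its speed; a pose out of reach is approached as far as the arm can. A call with a gripper value outside its range is refused whole. The fingers move at their own pace and stop on an object; the grip force is fixed at half the most. Time passes only in rows, so rows that repeat a pose let the fingers close. It gives the time, the measured TCP pose, the force, the opening and the grip force at its end, in the units of the state.
- get_state(): the state, without advancing time (a new reading comes with each control period).
- read_camera(name): name is "side" or "top"; returns (picture, depth): 480x640x3 uint8, red, green, blue; 480x640 float32, mm along the optical axis (not along the pixel's ray), 0 where there is no reading.
- get_calibration(name): a dict with "fx", "fy", "cx", "cy" (pixels), "xyz" and "attitude" of the camera in the world. Camera axes: x right, y down, z forward; pixel columns grow to the right and rows downward; lengths in mm; the calibration is good to about 2 mm. A picture is of the moment at which its call begins. get_calibration takes no time and is no camera call.
- close_job(): hands the job in; it is judged then, once.
The state is a dict: "time_s": time; "joint_pos": joint angles; "dq": joint speeds; "joint_torque": joint torques, N m; "ee_pos": TCP position; "ee_rot": TCP orientation; "ft_force": force on the tool from outside, world axes, zero at the start; "torque": the same for the moment, N m; "grip_width": opening from 0.0 (shut) to 1.0 (fully open); "gripper_force": force on a finger pad.
Only numpy, scipy, OpenCV 4.12 (cv2) and the standard library are available. Lean on these libraries where they do the work, as an engineer would, in place of code of your own. Each camera call takes 0.05 s, during which the arm holds its last target. There are 200 camera calls.

## Task

The shut-off valve beside the sink weeps, and its knob has been pulled off to get at the hexagon nut. Slide the adjustable wrench along the worktop until the nut sits well inside its open jaws, roll the worm with a light fingertip, stroke by stroke, until the jaw is snug on the flats, and only then tighten the nut with the wrench by one flat (a sixth of a turn clockwise, seen from above). Do not touch the nut or the valve with the fingers or disturb the other things, and leave the wrench lying on the nut, still snug.

Things in the scene. Friction and masses are not known exactly. Their poses are not given: they have to be found in the camera images.
- valve: Low valve fixed in the worktop; origin on its axis at worktop height, z up. Rubber washer 31 mm across, 2 mm; steel hexagon nut 32 mm across flats, 37 across corners, z = 2 to 18 mm; collar 21 mm across to z = 25; bare brass stem 10 to 15 mm across to z = 48. Until the nut is turned, its flats face the valve's +y, -y and every 60 degrees from there.
- valve_axis (a point): Point on the valve's axis, 10 mm above the worktop, at half the height of the nut.
- valve_nut (a joint): Turn of the nut in rad, 0 at the start, growing clockwise seen from above (tightening); one flat is 1.047. Stiff: about 0.5 N m at first, 0.7 N m after one flat; it stays where it is left.
- wrench: Steel adjustable wrench, 0.5 kg, 225 mm long, lying flat. Origin on its underside, mid-mouth: lies on the nut's axis when closed on the nut. x points out of the mouth, y from the fixed jaw (face at y = -16 mm) to the moving jaw, z up. Jaw tips at x = 20 mm, bottom of the mouth at x = -21. Head 16 mm thick, 61 wide, back to x = -66. The jaw opening is 38 mm minus joint wrench_jaw.
- wrench_grip (a point): Middle of the handle, 6.5 mm above the wrench's underside, at (-142, 20) mm in the wrench's frame. The handle runs along (-0.966, 0.259) in that frame, is 22 mm wide and 13 mm thick from 60 mm before to 50 mm beyond this point, and ends 67 mm beyond it in a round eye.
- wrench_worm: Worm of the wrench: knurled steel roller 19 mm in diameter, 20 mm long, its axis along the wrench's y, in a window of the head. Origin at its centre, at (-42, 4) mm in the wrench's frame, 10 mm above the underside; turns with the worm. It needs some 8 to 20 N of fingertip pressure to be carried along; more than 30 N harms it.
- worm_top (a point): Top of the worm, 19.5 mm above the wrench's underside, 3.5 proud of the head. Stroking it towards the mouth (wrench +x) closes the jaw, 1 mm per rad of worm, so about 0.1 mm per mm of stroke; the other way opens it. Turning, it drags on the fingertip with 2 to 6 N; once the jaw is tight it stops, the fingertip slips and the drag rises to 6 to 12 N. It locks itself.
- wrench_jaw (a joint): Travel of the moving jaw in m, growing as it closes: the opening is 38 mm minus this value; on the nut's flats it reads 0.006. Between -0.003 and 0.001 at the start.
- sink_plug: Bystander: black rubber plug, 48 mm across, 22 mm high; origin under its centre.
- scrub_pad: Bystander: green scouring pad, 44x58x18 mm; origin under its centre.
- valve_knob: Bystander: the valve's fluted steel knob, 38 mm across, 22 mm high; origin under its centre.
- pan_scraper: Bystander: grey plastic scraper, 38x66x8 mm; origin under its centre.
- kitchen_timer: Bystander: round grey and white timer, 61 mm across, 54 mm high; origin under its centre.
- mug_grey: Bystander: two-tone mug, 82 mm across, 100 mm high; origin under its centre.
- capsule_4: Bystander: green capsule, 56 mm across, 30 mm high; origin under its centre.
Not all that is in view belongs to the job. What is shaped like the valve but orange or red is not meant.

How it is judged:
By the outcome, as a careful person would: the job done as asked, in the order asked, and still so for the second after the job is handed in, with the robot touching nothing.
It also fails if it takes over 72 s, if anything falls off the work surface, if the arm or the gripper's body presses on something with over 40 N, if the wrist force passes 120 N, or if a joint passes its speed limit or range.

## Working session

There is one attempt and no reset: what is moved stays moved. The work goes in short steps, Python scripts to look and compute and a tool call to move; the robot and the scene stay as the last step left them, time stands still between calls to the robot, and variables do not carry over. Pictures are saved under pics/ and viewed, at most 10 in all, crops included, and the job is handed in when it is done.

Besides the shell and the picture viewer there is one more tool, called after ">>>" as a command line: name --pt "numbers of a row" for each row, then --argument value for the rest. play_rows: Moves the arm, as the interface text tells. Its arguments: {"type":"object","properties":{"moves":{"type":"array","items":{"type":"array","items":{"type":"number"}}}},"required":["moves"]}

```bash
mkdir -p pics; cat > h.py <<'E'
import numpy as np, cv2
from bench import *
from scipy.spatial.transform import Rotation as R
def cal(n):
    c=get_calibration(n); a=np.array(c["attitude"],float)
    M=a if a.shape==(3,3) else (R.from_rotvec(a).as_matrix() if a.size==3 else R.from_quat(a).as_matrix())
    return c,M,np.array(c["xyz"],float)
def ray(n,u,v,z):
    c,M,o=cal(n); d=M@np.array([(u-c["cx"])/c["fx"],(v-c["cy"])/c["fy"],1.])
    return o+d*(z-o[2])/d[2]
def cloud(n,dep):
    c,M,o=cal(n); v,u=np.mgrid[:480,:640]
    p=np.stack([(u-c["cx"])/c["fx"]*dep,(v-c["cy"])/c["fy"]*dep,dep],-1)
    return p@M.T+o
def proj(n,p):
    c,M,o=cal(n); q=(np.array(p)-o)@M
    return c["fx"]*q[...,0]/q[...,2]+c["cx"],c["fy"]*q[...,1]/q[...,2]+c["cy"]
E
python3 - <<'E'
from h import *
for n in("top","side"):
    im,d=read_camera(n); cv2.imwrite(f"pics/{n}0.png",im[:,:,::-1]); np.save(n+"0.npy",d); print(n,get_calibration(n))
print(get_state())
E
```

```text
top {'fx': 440.86664499081894, 'fy': 440.86664499081894, 'cx': 315.6125611753424, 'cy': 239.44254896557223, 'xyz': array([478.66078719, -53.25430271, 915.88188977]), 'attitude': array([-2.16608632,  2.22773723, -0.0453409 ])}
side {'fx': 450.6712933618819, 'fy': 450.6712933618819, 'cx': 324.6903825600487, 'cy': 240.06530031106826, 'xyz': array([532.06813351, 773.71806173, 442.29361578]), 'attitude': array([-0.00942713, -2.64784409,  1.6681711 ])}
{'time_s': 0.1, 'joint_pos': array([ 1.08271015e+00,  5.28116730e-02,  1.40161085e+00,  2.25431195e-05,
        1.68859406e+00, -7.03099763e-02]), 'dq': array([-0.00145226, -0.00197692, -0.00473948, -0.00129193, -0.00039589,
        0.00106592]), 'joint_torque': array([ 1.35843235e-03, -3.82575488e+01, -3.60988855e+01, -2.46980403e-05,
        4.70436498e-03,  4.26934878e-05]), 'ee_pos': array([212.86285324, 479.62483534, 230.54304417]), 'ee_rot': array([-6.51389262e-01, -3.07289622e+00,  2.14011030e-03]), 'ft_force': array([0.00360291, 0.50264374, 0.8821011 ]), 'torque': array([0.05154961, 0.01269847, 0.00681026]), 'gripper_force': 0.0, 'grip_width': 0.9971876836808389}
```

View pics/top0.png

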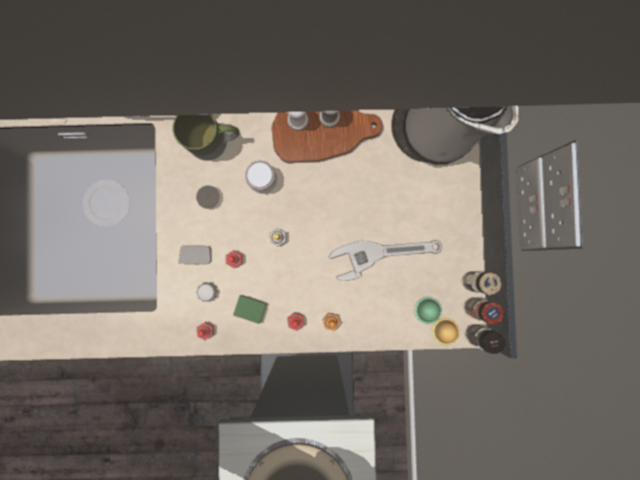

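View pics/side0.png

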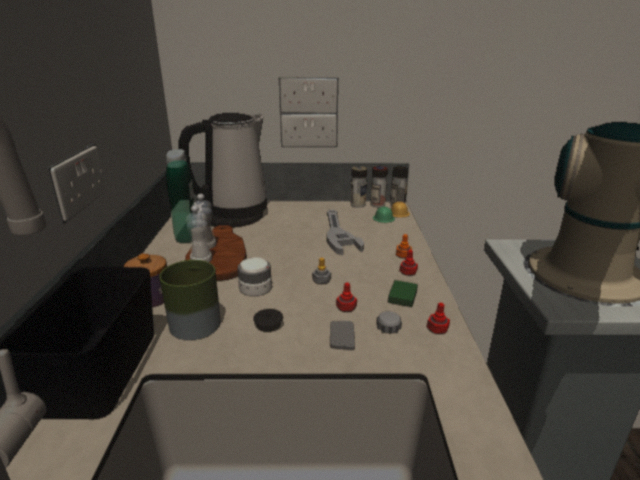

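```bash
python3 - <<'E'
from h import *
im=cv2.imread("pics/top0.png"); d=np.load("top0.npy"); P=cloud("top",d)
g=cv2.resize(im[205:305,260:450],None,fx=4.2,fy=4.2,interpolation=cv2.INTER_CUBIC)
g=cv2.convertScaleAbs(g,alpha=1.3); cv2.imwrite("pics/crop0.png",g)
Z=P[...,2]; print("table z",np.median(Z[200:300,300:320]), "wrench",np.median(Z[244:248,390:420]))
hsv=cv2.cvtColor(im,cv2.COLOR_BGR2HSV)
m=((hsv[...,1]<38)).astype(np.uint8); m[:215]=0;m[295:]=0;m[:,:262]=0;m[:,448:]=0
n,l,s,c=cv2.connectedComponentsWithStats(m)
for i in range(1,n):
    if s[i,4]>30: print(s[i],c[i],ray("top",*c[i],10))
# yellow stem
y=((hsv[...,1]>120)&(hsv[...,0]>15)&(hsv[...,0]<35)).astype(np.uint8); y[:220]=0;y[250:]=0;y[:,:265]=0;y[:,292:]=0
v,u=np.nonzero(y); print("stem",u.mean(),v.mean(),len(u)); print([ray("top",u.mean(),v.mean(),z) for z in(40,48)])
hi=(Z>30)&(Z<60); hi[:225]=0;hi[250:]=0;hi[:,:265]=0;hi[:,292:]=0
print("stem depth",P[hi].mean(0),hi.sum(), P[hi][:,2].max())
ni=(Z>10)&(Z<22); ni[:220]=0;ni[255:]=0;ni[:,:262]=0;ni[:,295:]=0
v,u=np.nonzero(ni);print("nut depth",P[ni].mean(0),P[ni].min(0),P[ni].max(0),ni.sum())
print("sideview valve",proj("side",[480,20,18]))
side=cv2.imread("pics/side0.png")
hs=cv2.cvtColor(side,cv2.COLOR_BGR2HSV); y=((hs[...,1]>120)&(hs[...,0]>15)&(hs[...,0]<35)).astype(np.uint8); y[:250]=0;y[290:]=0;y[:,:305]=0;y[:,340:]=0
v,u=np.nonzero(y); print("side stem",u.mean(),v.mean(),v.min(),v.max(),len(u),ray("side",u.mean(),v.mean(),36))
E
```

```text
table z -0.15646533485499958 wrench 12.485345103400448
[268 228  19  19 196] [277.52040816 236.85714286] [526.76388396  27.52015512  10.        ]
[ 329  240  114   42 1902] [377.49106204 253.81598318] [ 486.13562649 -176.8396453    10.        ]
stem 276.2857142857143 236.5 14
[array([525.95152976,  27.28500567,  40.        ]), array([525.5195926 ,  26.54938769,  48.        ])]
stem depth [526.1099548   26.85598562  41.47043734] 40 50.446875368668316
nut depth [525.28101787  26.57572111  17.80656638] [509.69321726  11.70884995  10.0621467 ] [544.70096271  42.33259121  21.56408922] 132
sideview valve (np.float64(345.7760686576338), np.float64(270.00483198318295))
side stem 321.37142857142857 263.7 257 269 70 [526.87529794  27.88151341  36.        ]
```

View pics/crop0.png

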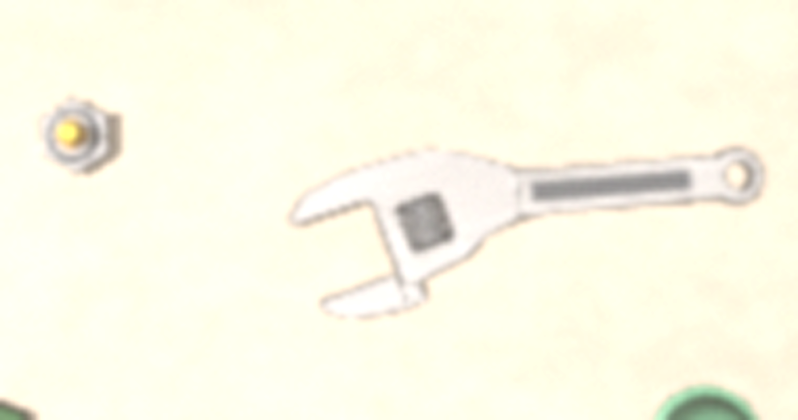

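```bash
python3 - <<'E'
from h import *
im=cv2.imread("pics/top0.png"); hsv=cv2.cvtColor(im,cv2.COLOR_BGR2HSV)
a=cv2.resize(im[220:254,260:296],None,fx=16,fy=16,interpolation=cv2.INTER_CUBIC)
s=cv2.imread("pics/side0.png"); b=cv2.resize(s[250:290,300:345],None,fx=11,fy=11,interpolation=cv2.INTER_CUBIC)
b=cv2.convertScaleAbs(b,alpha=1.8); h=min(a.shape[0],b.shape[0]); a=a[:h];b=b[:h]
g=np.hstack([a,b]); k=800/g.shape[1]; cv2.imwrite("pics/nut.png",cv2.resize(g,None,fx=k,fy=k)); print(k,h)
# handle midline
m=(hsv[...,1]<38).astype(np.uint8); pts=[]
gray=cv2.cvtColor(im,cv2.COLOR_BGR2GRAY)
for u in range(388,428):
    v=np.nonzero(m[238:262,u])[0]+238; pts.append((*ray("top",u,(v.min()+v.max())/2,12)[:2],len(v)))
pts=np.array(pts); print("widths",pts[::6,2])
vx,vy,x0,y0=cv2.fitLine(pts[:,:2].astype(np.float32),cv2.DIST_HUBER,0,.01,.01).ravel()
if vy>0: vx,vy=-vx,-vy
print("handle dir",np.degrees(np.arctan2(vy,vx)),x0,y0)
# dark slot & worm
dk=(gray<150).astype(np.uint8)*m; n,l,st,c=cv2.connectedComponentsWithStats(dk)
for i in range(1,n):
    if st[i,4]>25 and 320<c[i][0]<445 and 235<c[i][1]<285: print(st[i],c[i],ray("top",*c[i],14))
ha=np.arctan2(vy,vx); w=ha-(np.pi-np.arctan2(.259,.966)); print("wrench yaw",np.degrees(w)%360)
Rw=np.array([[np.cos(w),-np.sin(w)],[np.sin(w),np.cos(w)]])
mm=m.copy(); mm[:, :325]=0; v,u=np.nonzero(mm[235:290,325:446]); 
Q=np.array([ray("top",uu+325,vv+235,14)[:2] for uu,vv in zip(u,v)])@Rw
print("extents in wrench axes",Q.min(0),Q.max(0),"handle line y at",(np.array([x0,y0])@Rw))
i=Q[:,0].argsort(); print(Q[i[:4]],Q[i[-8:]])
# cap: eye end in handle axis
e=Q@np.array([-.966,.259]); print("eye end along handle",np.sort(e)[-4:])
E
```

```text
0.7469654528478058 440
widths [12. 12. 12. 12. 12. 12. 12.]
handle dir -86.842575 495.10706 -237.12384
[387 246  37   7 164] [404.61585366 248.77439024] [ 494.84532232 -232.04055822   14.        ]
[354 251  14  14 135] [360.74814815 257.38518519] [ 479.77536034 -141.86814385   14.        ]
wrench yaw 108.16633687074815
extents in wrench axes [-448.79865272 -448.23723829] [-222.51359577 -367.37679043] handle line y at [-379.6673525  -396.49894535]
[[-448.79865272 -383.76257976]
 [-448.57131139 -377.32375758]
 [-448.08230924 -381.84617754]
 [-447.85521495 -375.40860616]] [[-224.43256556 -388.5383928 ]
 [-224.3028882  -436.22945185]
 [-223.89734019 -393.05294224]
 [-223.74071554 -386.62644383]
 [-223.60946022 -434.30828064]
 [-223.20539813 -391.14013375]
 [-222.91617255 -432.38749815]
 [-222.51359577 -389.22771148]]
eye end along handle [333.94935074 334.14499037 335.39730864 335.59303359]
```

View pics/nut.png

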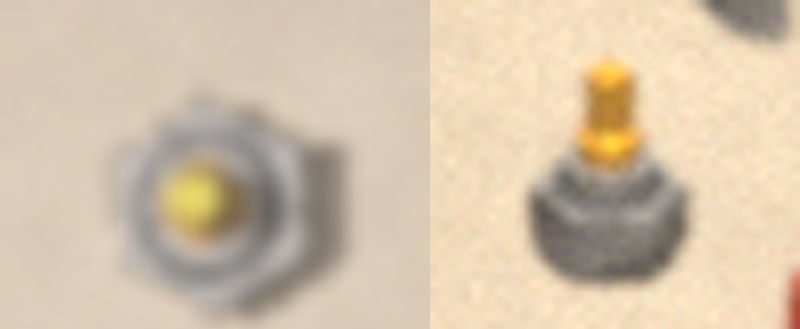

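>>> play_rows --pt "-0.3 14 -36 0 0 0 -0.055" --pt "-0.3 28 -72 0 0 0 -0.11" --pt "-0.3 42 -108 0 0 0 -0.165" --pt "-0.3 56 -144 0 0 0 -0.22" --pt "-0.3 70 -180 0 0 0 -0.275"

```text
time_s: 0.52
ee_pos: [283.0, 298.2, 230.8]
ee_rot: [-1.069, -2.954, 0.001]
ft_force: [0.7, -0.5, 0.3]
grip_width: 0.651
gripper_force: 0.0
```

>>> play_rows --pt "-0.3 14 -36 0 0 0 -0.055" --pt "-0.3 28 -72 0 0 0 -0.11" --pt "-0.3 42 -108 0 0 0 -0.165" --pt "-0.3 56 -144 0 0 0 -0.22" --pt "-0.3 70 -180 0 0 0 -0.275"

```text
time_s: 0.93
ee_pos: [353.0, 118.0, 231.2]
ee_rot: [1.465, 2.779, 0.0]
ft_force: [0.9, -0.2, -0.3]
grip_width: 0.653
gripper_force: 0.0
```

>>> play_rows --pt "-0.3 14 -36 0 0 0 -0.055" --pt "-0.3 28 -72 0 0 0 -0.11" --pt "-0.3 42 -108 0 0 0 -0.165" --pt "-0.3 56 -144 0 0 0 -0.22" --pt "-0.3 70 -180 0 0 0 -0.275"

```text
time_s: 1.35
ee_pos: [423.1, -62.2, 231.1]
ee_rot: [-1.833, -2.551, -0.0]
ft_force: [0.7, 2.2, 0.5]
grip_width: 0.652
gripper_force: 0.0
```

>>> play_rows --pt "-0.3 14 -36 0 0 0 -0.055" --pt "-0.3 28 -72 0 0 0 -0.11" --pt "-0.3 42 -108 0 0 0 -0.165" --pt "-0.3 56 -144 0 0 0 -0.22" --pt "-0.3 72 -182 0 0 0 -0.275"

```text
time_s: 1.77
ee_pos: [495.1, -243.9, 230.8]
ee_rot: [-2.165, -2.276, -0.0]
ft_force: [0.3, 0.3, 0.2]
grip_width: 0.646
gripper_force: 0.0
```

```bash
python3 - <<'E'
from h import *
im=cv2.imread("pics/top0.png"); 
big=cv2.resize(im,None,fx=8,fy=8,interpolation=cv2.INTER_CUBIC); s=cv2.cvtColor(big,cv2.COLOR_BGR2HSV)[...,1]
for th in(30,34,38,42):
    m=(s<th).astype(np.uint8); m[:222*8]=0;m[252*8:]=0;m[:,:264*8]=0;m[:,:][:,292*8:]=0
    c=max(cv2.findContours(m,cv2.RETR_EXTERNAL,cv2.CHAIN_APPROX_NONE)[0],key=cv2.contourArea)
    c=cv2.convexHull(c)[:,0]; pts=np.array([ray("top",(u+.5)/8-.5,(v+.5)/8-.5,18)[:2] for u,v in c]).astype(np.float32)
    M=cv2.moments(pts); cx,cy=M['m10']/M['m00'],M['m01']/M['m00']
    q=np.vstack([pts,pts[:1]]); q=np.vstack([q[:-1]+(q[1:]-q[:-1])*t for t in np.linspace(0,1,20)])
    a=np.arctan2(q[:,1]-cy,q[:,0]-cx); r=np.hypot(q[:,1]-cy,q[:,0]-cx); i=a.argsort();
    g=np.linspace(-np.pi,np.pi,360,endpoint=False); rr=np.interp(g,a[i],r[i],period=2*np.pi)
    f=(rr*np.exp(-6j*g)).mean(); print(th,cx,cy,rr.min(),rr.max(),"corner angle mod60",np.degrees(-np.angle(f))/6*1%60 if 0 else (-np.degrees(np.angle(f))/6)%60,abs(f))
st=get_state(); print(st)
E
```

```text
30 526.423791015513 26.87509688434722 15.99086292381028 18.28247616276186 corner angle mod60 2.062969703232469 0.37382318469021103
34 526.4764879227631 26.900466158594682 16.550846810807652 19.143561587293725 corner angle mod60 1.3047647667717526 0.3803166163988638
38 526.4458923416948 26.921763173468797 17.183650847411357 19.824674226161235 corner angle mod60 1.6089374782895922 0.3806374742818045
42 526.2983786816206 27.069503386323984 28.256614979109507 40.91678499781479 corner angle mod60 33.76198353362361 0.09464119636490642
{'time_s': 1.7667, 'joint_pos': array([-5.24727735e-01,  1.29011088e-01,  1.32001151e+00,  1.94591673e-04,
        1.69325416e+00, -5.74900724e-01]), 'dq': array([-0.56553879,  1.04390205, -1.12144519,  0.00251858,  0.06152946,
        0.08821933]), 'joint_torque': array([ 8.77116043e-01, -4.58060825e+01, -3.05870068e+01, -1.90698090e-01,
       -2.88917602e-02, -1.74761130e-01]), 'ee_pos': array([ 495.09837161, -243.89210688,  230.83089018]), 'ee_rot': array([-2.16450369e+00, -2.27597579e+00, -4.41777712e-05]), 'ft_force': array([0.27824957, 0.33521652, 0.2448345 ]), 'torque': array([0.00915086, 0.01165472, 0.00046112]), 'gripper_force': 0.0, 'grip_width': 0.6460061174197919}
```

>>> play_rows --pt "-0.3 0 1 -40 0 0 0" --pt "-0.3 0 2 -80 0 0 0" --pt "-0.3 0 2 -120 0 0 0" --pt "-0.3 0 2 -160 0 0 0" --pt "-0.3 0 2 -195 0 0 0"

```text
time_s: 2.18
ee_pos: [493.9, -239.6, 33.1]
ee_rot: [-2.16, -2.278, 0.001]
ft_force: [0.4, 0.4, -0.1]
grip_width: 0.65
gripper_force: 0.0
```

>>> play_rows --pt "-0.3 0 0 -20 0 0 0" --pt "-0.3 0 0 -34 0 0 0" --pt "-0.3 0 0 -34 0 0 0"

```text
time_s: 2.43
ee_pos: [492.5, -238.7, -2.0]
ee_rot: [-2.157, -2.274, 0.003]
ft_force: [-0.1, 0.6, 0.3]
grip_width: 0.649
gripper_force: 0.0
```

>>> play_rows --pt "0.5 0 0 0 0 0 0" --pt "1 0 0 0 0 0 0" --pt "1 0 0 0 0 0 0" --pt "1 0 0 0 0 0 0" --pt "1 0 0 0 0 0 0"

```text
time_s: 2.85
ee_pos: [495.9, -240.7, 4.3]
ee_rot: [2.16, 2.278, 0.001]
ft_force: [-1.6, 0.2, 6.8]
grip_width: 0.237
gripper_force: 60.9
```

>>> play_rows --pt "1 0 0 0 0 0 0" --pt "1 0 0 0 0 0 0" --pt "1 0 0 0 0 0 0"

```text
time_s: 3.1
ee_pos: [495.9, -240.7, 4.3]
ee_rot: [2.16, 2.278, 0.001]
ft_force: [-2.6, 1.3, 7.8]
grip_width: 0.24
gripper_force: 60.9
```

>>> play_rows --pt "1 0 0 2 0 0 0" --pt "1 12 11 2 0 0 0.025" --pt "1 26 23 2 0 0 0.055" --pt "1 42 37 2 0 0 0.088" --pt "1 57 51 2 0 0 0.12"

```text
time_s: 3.52
ee_pos: [552.3, -189.0, 4.4]
ee_rot: [2.02, 2.406, -0.001]
ft_force: [-0.8, -2.1, -1.9]
grip_width: 0.234
gripper_force: 60.0
```

>>> play_rows --pt "1 15 14 0 0 0 0.033" --pt "1 30 28 0 0 0 0.065" --pt "1 45 41 0 0 0 0.095" --pt "1 57 51 0 0 0 0.121" --pt "1 57 51 0 0 0 0.121"

```text
time_s: 3.93
ee_pos: [610.5, -136.1, 4.4]
ee_rot: [1.868, 2.525, 0.002]
ft_force: [0.3, 0.6, -2.5]
grip_width: 0.234
gripper_force: 59.9
```

```bash
python3 - <<'E'
from h import *
im,d=read_camera("top"); im=im[:,:,::-1].copy(); cv2.imwrite("pics/top1.png",im)
g=cv2.resize(im[145:265,260:400],None,fx=5,fy=5,interpolation=cv2.INTER_CUBIC); cv2.imwrite("pics/crop1.png",cv2.convertScaleAbs(g,alpha=1.2))
st=get_state(); print(st["ee_pos"],st["ee_rot"],st["ft_force"],st["grip_width"])
E
```

```text
[ 609.77536402 -136.92225553    4.35385631] [1.87051174e+00 2.52354965e+00 2.16349585e-03] [ 2.54249268  2.61121923 -0.71677166] 0.2391328396276458
```

View pics/crop1.png

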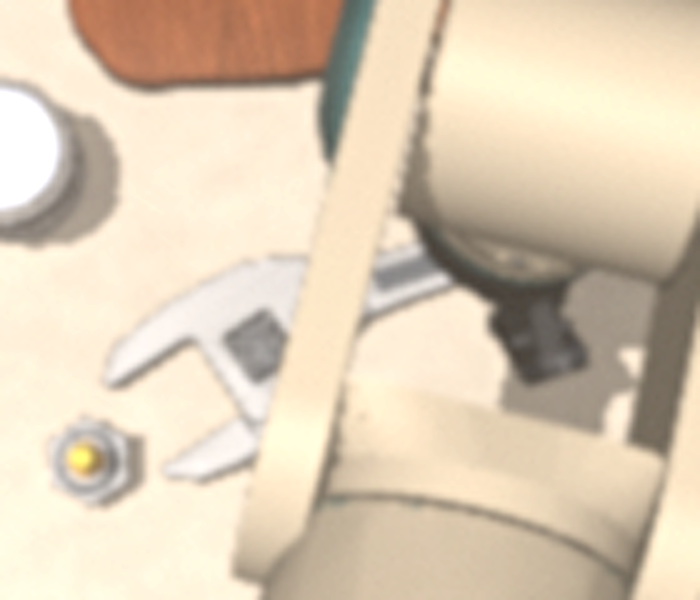

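```bash
python3 - <<'E'
from h import *
def W(u,v,z): return ray("top",260+(u+.5)/5-.5,145+(v+.5)/5-.5,z)[:2]
o=np.array([551.9,-7.2]); 
for yaw in(122,124):
    w=np.radians(yaw); M=np.array([[np.cos(w),-np.sin(w)],[np.sin(w),np.cos(w)]])
    L=lambda p:((np.array(p)-o)@M).round(1)
    print(yaw,"nut",L([526.4,27]),"fixed corner",L(W(197,335,16)),"moving corner",L(W(250,418,16)),"ftip",L(W(106,384,16)),"mtip",L(W(166,472,16)),"worm",L(W(256,345,17)),
      "handleTop",L(W(370,275,13)),L(W(425,250,13)),"handleBot",L(W(365,322,13)),L(W(450,285,13)))
print(get_state()["ee_pos"])
E
```

```text
122 nut [42.5  3.5] fixed corner [-22.7 -15.4] moving corner [-21.9  25. ] ftip [ 19.4 -19.3] mtip [18.9 24.4] worm [-40.5   1.5] handleTop [-95.8   3. ] [-120.4    6.9] handleBot [-83.3  18. ] [-120.9   24.7]
124 nut [42.6  2. ] fixed corner [-23.2 -14.6] moving corner [-21.1  25.8] ftip [ 18.8 -19.9] mtip [19.7 23.8] worm [-40.4   2.9] handleTop [-95.6   6.3] [-120.    11.1] handleBot [-82.6  20.9] [-119.9   28.9]
[ 609.77536402 -136.92225553    4.35385631]
```

>>> play_rows --pt "1 -4 7 0 0 0 0" --pt "1 -9 14 0 0 0 0" --pt "1 -14 22 0 0 0 0" --pt "1 -18 29 0 0 0 0" --pt "1 -20 32 0 0 0 0"

```text
time_s: 4.4
ee_pos: [587.9, -105.3, 4.4]
ee_rot: [-1.872, -2.523, 0.0]
ft_force: [-0.1, -1.4, -3.2]
grip_width: 0.236
gripper_force: 59.9
```

>>> play_rows --pt "1 -1 2 0 0 0 0" --pt "1 -2 4 0 0 0 0" --pt "1 -3 4 0 0 0 0" --pt "1 -3 4 0 0 0 0"

```text
time_s: 4.73
ee_pos: [585.9, -101.7, 4.3]
ee_rot: [-1.872, -2.522, -0.001]
ft_force: [0.2, 2.4, -1.3]
grip_width: 0.234
gripper_force: 60.1
```

```bash
python3 - <<'E'
from h import *
im,d=read_camera("top"); im=im[:,:,::-1].copy(); cv2.imwrite("pics/top2.png",im)
g=cv2.resize(im[185:285,255:375],None,fx=6,fy=6,interpolation=cv2.INTER_CUBIC); cv2.imwrite("pics/crop2.png",cv2.convertScaleAbs(g,alpha=1.2))
st=get_state(); print(st["ee_pos"],st["ee_rot"],st["ft_force"],st["grip_width"])
E
```

```text
[ 585.88839247 -101.76271922    4.3493179 ] [-1.87178665e+00 -2.52202403e+00 -9.16864370e-04] [-1.18376616  2.25142633 -0.58085181] 0.23102487288190848
```

View pics/crop2.png

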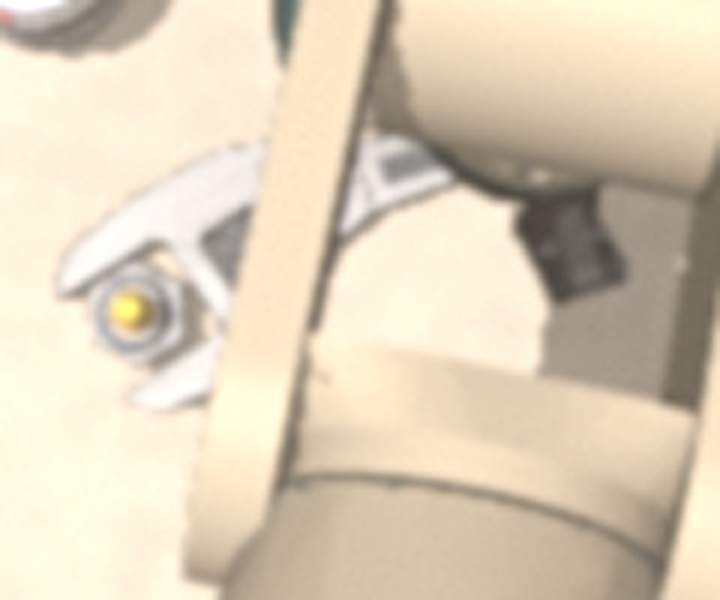

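>>> play_rows --pt "-0.2 0 0 0 0 0 0" --pt "-0.2 0 0 0 0 0 0" --pt "-0.2 0 0 0 0 0 0" --pt "-0.2 0 0 25 0 0 0" --pt "-0.2 0 0 60 0 0 0"

```text
time_s: 5.2
ee_pos: [583.6, -101.7, 61.2]
ee_rot: [-1.868, -2.517, 0.005]
ft_force: [0.3, 0.6, 0.3]
grip_width: 0.602
gripper_force: 0.0
```

>>> play_rows --pt "1 -8 20 0 0 0 0.06" --pt "1 -18 45 0 0 0 0.13" --pt "1 -28 70 0 0 0 0.2" --pt "1 -34 84 0 0 0 0.265" --pt "1 -34 84 0 0 0 0.265"

```text
time_s: 5.62
ee_pos: [551.2, -15.8, 64.5]
ee_rot: [-1.515, -2.752, -0.001]
ft_force: [0.1, -0.6, -0.3]
grip_width: -0.002
gripper_force: 0.0
```

>>> play_rows --pt "1 0 0 -10 0 0 0" --pt "1 0 0 -20 0 0 0" --pt "1 0 0 -30 0 0 0" --pt "1 0 0 -38 0 0 0" --pt "1 0 0 -38 0 0 0"

```text
time_s: 6.03
ee_pos: [550.5, -18.7, 23.2]
ee_rot: [-1.522, -2.743, 0.003]
ft_force: [-0.6, 0.1, -0.7]
grip_width: 0.001
gripper_force: 0.0
```

```bash
cat > s.py <<'E'
from h import *
st=get_state(); print(st["time_s"],st["ee_pos"].round(2),st["ee_rot"].round(4),st["ft_force"].round(1),st["torque"].round(2),st["grip_width"],st["dq"].round(3))
E
python3 s.py
```

```text
6.0333 [550.49 -18.66  23.18] [-1.5222 -2.7431  0.003 ] [-0.6  0.1 -0.7] [-0.05  0.03  0.  ] 0.0005644268141363333 [ 0.003 -0.026 -0.022 -0.002  0.029 -0.002]
```

>>> play_rows --pt "1 0 0 -3 0 0 0" --pt "1 0 0 -6 0 0 0" --pt "1 0 0 -8 0 0 0" --pt "1 0 0 -8.5 0 0 0" --pt "1 0 0 -8.5 0 0 0"

```text
time_s: 6.45
ee_pos: [552.5, -18.4, 18.9]
ee_rot: [1.522, 2.747, 0.0]
ft_force: [-1.9, -1.6, 5.0]
grip_width: -0.003
gripper_force: 2.3
```

>>> play_rows --pt "1 0 0 0 0 0 0"

```text
time_s: 6.53
ee_pos: [552.5, -18.4, 18.9]
ee_rot: [1.522, 2.747, 0.0]
ft_force: [-1.8, -0.9, 4.8]
grip_width: -0.002
gripper_force: 2.3
```

>>> play_rows --pt "1 0 0 -2 0 0 0" --pt "1 -2.5 4 -2 0 0 0" --pt "1 -5 8 -2 0 0 0" --pt "1 -7.5 12 -2 0 0 0" --pt "1 -9 14.5 -2 0 0 0"

```text
time_s: 6.95
ee_pos: [544.9, -5.8, 19.2]
ee_rot: [1.52, 2.742, -0.002]
ft_force: [-4.7, -9.5, 14.9]
grip_width: 0.003
gripper_force: 7.3
```

```bash
python3 s.py; python3 - <<'E'
from h import *
im,d=read_camera("side"); im=im[:,:,::-1].copy(); cv2.imwrite("pics/s3.png",im)
g=cv2.resize(im[215:295,265:385],None,fx=6,fy=6,interpolation=cv2.INTER_CUBIC); cv2.imwrite("pics/crop3.png",cv2.convertScaleAbs(g,alpha=1.6))
E
```

```text
6.95 [544.86  -5.83  19.19] [ 1.5202e+00  2.7415e+00 -2.2000e-03] [-4.7 -9.5 14.9] [-1.73  0.65 -0.04] 0.002590750220922083 [ 0.052 -0.042  0.055 -0.003 -0.01   0.049]
```

View pics/crop3.png

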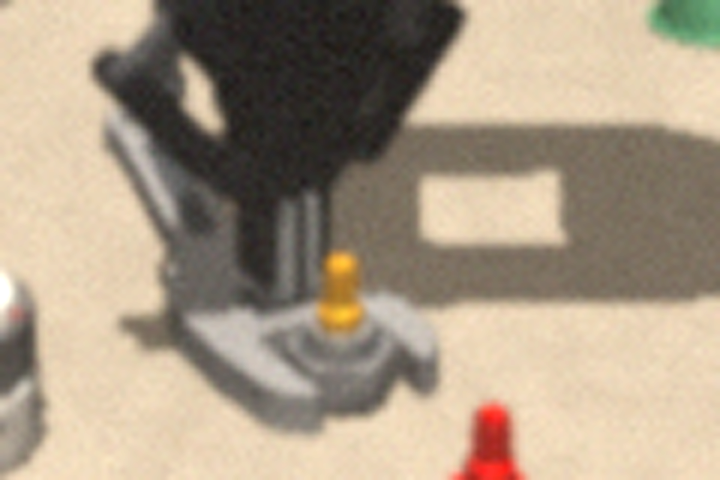

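>>> play_rows --pt "1 0 0 6 0 0 0" --pt "1 4 -7 7 0 0 0" --pt "1 9 -14.5 7 0 0 0" --pt "1 9 -14.5 3 0 0 0" --pt "1 9 -14.5 0 0 0 0"

```text
time_s: 7.42
ee_pos: [553.8, -19.6, 17.4]
ee_rot: [1.522, 2.744, 0.0]
ft_force: [-5.3, -7.7, 26.5]
grip_width: 0.004
gripper_force: 12.4
```

>>> play_rows --pt "1 -2 3 0 0 0 0" --pt "1 -4.5 7 0 0 0 0" --pt "1 -7 11 0 0 0 0" --pt "1 -9.5 15 0 0 0 0" --pt "1 -11.5 18 0 0 0 0"

```text
time_s: 7.83
ee_pos: [543.0, -2.1, 19.0]
ee_rot: [1.52, 2.741, -0.0]
ft_force: [-1.7, -6.6, 14.9]
grip_width: 0.002
gripper_force: 7.2
```

>>> play_rows --pt "1 0 0 6 0 0 0" --pt "1 5 -9 7 0 0 0" --pt "1 11.5 -18 7 0 0 0" --pt "1 11.5 -18 3 0 0 0" --pt "1 11.5 -18 0 0 0 0"

```text
time_s: 8.25
ee_pos: [553.9, -20.1, 17.2]
ee_rot: [1.522, 2.743, -0.0]
ft_force: [-4.2, -9.0, 25.2]
grip_width: 0.001
gripper_force: 12.3
```

>>> play_rows --pt "1 -2 3 0 0 0 0" --pt "1 -4.5 7 0 0 0 0" --pt "1 -7 11 0 0 0 0" --pt "1 -9.5 15 0 0 0 0" --pt "1 -11.5 18 0 0 0 0"

```text
time_s: 8.67
ee_pos: [542.9, -3.0, 19.0]
ee_rot: [1.52, 2.74, -0.003]
ft_force: [-3.0, -10.8, 18.9]
grip_width: -0.001
gripper_force: 9.4
```

>>> play_rows --pt "1 0 0 7 0 0 0" --pt "1 5 -8 7 0 0 0" --pt "1 9.5 -15 6 0 0 0" --pt "1 9.5 -15 4 0 0 0" --pt "1 9.5 -15 2.5 0 0 0"

```text
time_s: 9.08
ee_pos: [551.0, -16.7, 19.0]
ee_rot: [1.523, 2.746, -0.001]
ft_force: [-5.8, -4.5, 17.0]
grip_width: -0.0
gripper_force: 9.0
```

>>> play_rows --pt "1 0 0 -1 0 0 0" --pt "1 -1 2 -2 0 0 0" --pt "1 -3 5 -2.2 0 0 0" --pt "1 -5 8 -2.2 0 0 0"

```text
time_s: 9.42
ee_pos: [546.9, -10.6, 19.1]
ee_rot: [1.521, 2.741, -0.005]
ft_force: [-5.5, -13.9, 21.6]
grip_width: 0.001
gripper_force: 10.7
```

>>> play_rows --pt "1 -2 3 0 0 0 0" --pt "1 -4 6 0 0 0 0" --pt "1 -5 8 0 0 0 0"

```text
time_s: 9.67
ee_pos: [542.2, -3.6, 19.1]
ee_rot: [1.52, 2.739, -0.007]
ft_force: [-3.2, -20.7, 18.4]
grip_width: 0.002
gripper_force: 9.1
```

>>> play_rows --pt "1 0 0 7 0 0 0" --pt "1 5 -8 7 0 0 0" --pt "1 9.5 -15 6 0 0 0" --pt "1 9.5 -15 4 0 0 0" --pt "1 9.5 -15 2.5 0 0 0"

```text
time_s: 10.08
ee_pos: [550.3, -15.4, 19.1]
ee_rot: [1.523, 2.746, -0.001]
ft_force: [-5.1, -4.7, 17.7]
grip_width: -0.003
gripper_force: 8.9
```

>>> play_rows --pt "1 0 0 -1 0 0 0" --pt "1 -1 2 -2 0 0 0" --pt "1 -3 5 -2.2 0 0 0" --pt "1 -5 8 -2.2 0 0 0"

```text
time_s: 10.42
ee_pos: [547.7, -9.8, 19.3]
ee_rot: [1.519, 2.738, -0.003]
ft_force: [5.5, -14.0, 11.4]
grip_width: -0.002
gripper_force: 6.1
```

>>> play_rows --pt "1 -2 3 0 0 0 0" --pt "1 -4 6 0 0 0 0" --pt "1 -5 8 0 0 0 0"

```text
time_s: 10.67
ee_pos: [542.8, -0.4, 19.0]
ee_rot: [1.519, 2.739, 0.001]
ft_force: [3.4, -5.4, 9.5]
grip_width: 0.005
gripper_force: 3.8
```

```bash
python3 s.py; python3 - <<'E'
from h import *
im,d=read_camera("side"); im=im[:,:,::-1].copy(); cv2.imwrite("pics/s4.png",im)
g=cv2.resize(im[235:295,285:365],None,fx=8,fy=8,interpolation=cv2.INTER_CUBIC); cv2.imwrite("pics/crop4.png",cv2.convertScaleAbs(g,alpha=1.6))
E
```

```text
10.6667 [ 5.4282e+02 -4.2000e-01  1.8980e+01] [1.5193e+00 2.7390e+00 1.0000e-03] [ 3.4 -5.4  9.5] [-1.01 -0.61  0.02] 0.00460187566404797 [ 0.048 -0.024  0.046  0.025  0.008  0.04 ]
```

View pics/crop4.png

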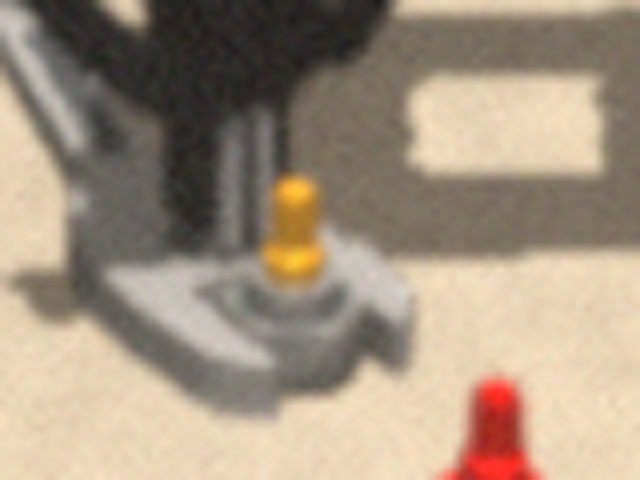

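>>> play_rows --pt "1 0 0 30 0 0 0" --pt "-0.3 9 -24 55 0 0 -0.06" --pt "-0.3 21 -55 55 0 0 -0.14" --pt "-0.3 33 -85 55 0 0 -0.21" --pt "-0.3 42 -105 55 0 0 -0.265"

```text
time_s: 11.13
ee_pos: [582.0, -105.4, 70.8]
ee_rot: [-1.878, -2.519, 0.0]
ft_force: [0.4, 0.8, -0.3]
grip_width: 0.563
gripper_force: 0.0
```

>>> play_rows --pt "-0.3 0 0 0 0 0 0" --pt "-0.3 0 0 0 0 0 0"

```text
time_s: 11.3
ee_pos: [581.1, -103.9, 69.8]
ee_rot: [-1.873, -2.52, 0.001]
ft_force: [0.4, 0.2, -1.0]
grip_width: 0.651
gripper_force: 0.0
```

```bash
python3 s.py; python3 - <<'E'
from h import *
im,d=read_camera("top"); im=im[:,:,::-1].copy(); cv2.imwrite("pics/top5.png",im)
g=cv2.resize(im[185:285,255:375],None,fx=6,fy=6,interpolation=cv2.INTER_CUBIC); 
s,_=read_camera("side"); s=s[:,:,::-1].copy(); cv2.imwrite("pics/s5.png",s)
cv2.imwrite("pics/crop5.png",cv2.convertScaleAbs(g,alpha=1.2))
E
```

```text
11.3 [ 581.14 -103.91   69.81] [-1.8725e+00 -2.5197e+00  8.0000e-04] [ 0.4  0.2 -1. ] [ 0.01  0.03 -0.02] 0.6506232477631986 [ 0.034 -0.025  0.028  0.005  0.003 -0.004]
```

View pics/crop5.png

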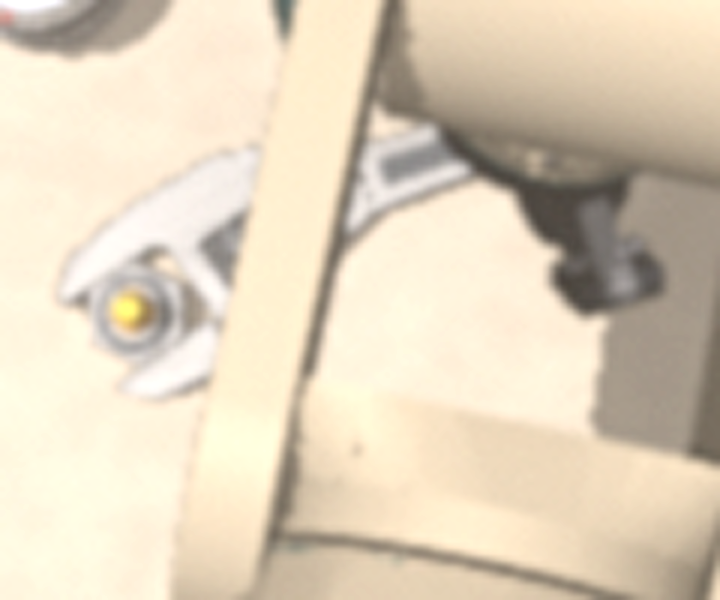

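>>> play_rows --pt "1 -8 20 0 0 0 0.06" --pt "1 -18 45 0 0 0 0.13" --pt "1 -28 72 -15 0 0 0.2" --pt "1 -34.5 90 -32 0 0 0.265" --pt "1 -34.5 90 -45 0 0 0.265"

```text
time_s: 11.82
ee_pos: [545.0, -8.8, 25.0]
ee_rot: [-1.509, -2.753, -0.001]
ft_force: [-0.5, 0.5, 0.2]
grip_width: -0.003
gripper_force: 0.0
```

>>> play_rows --pt "1 0 0 -2 0 0 0" --pt "1 0 0 -5 0 0 0" --pt "1 0 0 -8 0 0 0" --pt "1 0 0 -9 0 0 0" --pt "1 0 0 -9.5 0 0 0"

```text
time_s: 12.23
ee_pos: [548.2, -13.8, 19.3]
ee_rot: [1.522, 2.745, 0.001]
ft_force: [-4.4, -0.6, 10.6]
grip_width: -0.005
gripper_force: 6.0
```

>>> play_rows --pt "1 -2 3 0 0 0 0" --pt "1 -4 6.5 0 0 0 0"

```text
time_s: 12.4
ee_pos: [545.3, -8.4, 19.4]
ee_rot: [1.521, 2.741, 0.001]
ft_force: [3.1, -4.3, 4.3]
grip_width: -0.005
gripper_force: 2.1
```

>>> play_rows --pt "1 -2 3 0 0 0 0" --pt "1 -4 6.5 0 0 0 0"

```text
time_s: 12.57
ee_pos: [541.2, -1.5, 19.3]
ee_rot: [1.521, 2.742, 0.002]
ft_force: [0.1, -1.6, 1.6]
grip_width: -0.001
gripper_force: 0.7
```

>>> play_rows --pt "1 0 0 0 0 0 0" --pt "1 0 0 0 0 0 0"

```text
time_s: 12.73
ee_pos: [540.5, -0.5, 18.7]
ee_rot: [1.521, 2.745, 0.003]
ft_force: [0.2, -1.1, 6.9]
grip_width: 0.006
gripper_force: 3.0
```

>>> play_rows --pt "1 0 0 6 0 0 0" --pt "1 4 -7 6 0 0 0" --pt "1 8.5 -14 6 0 0 0" --pt "1 8.5 -14 3 0 0 0" --pt "1 8.5 -14 1 0 0 0"

```text
time_s: 13.15
ee_pos: [548.6, -15.3, 19.1]
ee_rot: [1.523, 2.745, 0.0]
ft_force: [-6.9, -4.3, 22.5]
grip_width: -0.001
gripper_force: 10.7
```

>>> play_rows --pt "1 0 0 -1.5 0 0 0" --pt "1 -1 2 -2.2 0 0 0" --pt "1 -2.5 4 -2.5 0 0 0"

```text
time_s: 13.4
ee_pos: [547.6, -13.7, 19.2]
ee_rot: [1.52, 2.74, -0.004]
ft_force: [-1.7, -16.5, 20.9]
grip_width: 0.001
gripper_force: 10.1
```

>>> play_rows --pt "1 -1.5 2.5 -0.2 0 0 0" --pt "1 -3 5 -0.4 0 0 0"

```text
time_s: 13.57
ee_pos: [545.5, -10.1, 19.2]
ee_rot: [1.519, 2.736, -0.006]
ft_force: [3.8, -17.6, 17.7]
grip_width: -0.002
gripper_force: 8.8
```

>>> play_rows --pt "1 -1.5 2.5 -0.2 0 0 0" --pt "1 -3 5 -0.4 0 0 0"

```text
time_s: 13.73
ee_pos: [543.7, -4.5, 19.1]
ee_rot: [1.518, 2.734, -0.001]
ft_force: [5.7, -14.7, 16.5]
grip_width: 0.003
gripper_force: 8.2
```

>>> play_rows --pt "1 -1 1.5 0 0 0 0" --pt "1 -1 1.5 0 0 0 0"

```text
time_s: 13.9
ee_pos: [542.7, -2.2, 19.0]
ee_rot: [1.517, 2.735, 0.001]
ft_force: [5.4, -14.0, 15.6]
grip_width: -0.004
gripper_force: 7.8
```

>>> play_rows --pt "1 0 0 35 0 0 0" --pt "1 -5 20 70 0 0 0" --pt "1 -15 55 85 0 0 0" --pt "1 -27 90 90 0 0 0" --pt "1 -40 125 90 0 0 0"

```text
time_s: 14.32
ee_pos: [498.4, 127.5, 106.4]
ee_rot: [1.523, 2.745, 0.004]
ft_force: [0.4, 0.2, 0.5]
grip_width: 0.001
gripper_force: 0.0
```

>>> play_rows --pt "-0.3 0 35 0 0 0 0" --pt "-0.3 0 60 0 0 0 0" --pt "-0.3 0 60 0 0 0 0"

```text
time_s: 14.57
ee_pos: [497.1, 190.2, 104.0]
ee_rot: [-1.516, -2.75, -0.001]
ft_force: [1.1, 0.1, 0.1]
grip_width: 0.421
gripper_force: 0.0
```

```bash
cat > m.py <<'E'
from h import *
import sys
tag=sys.argv[1]
im,d=read_camera("top"); im=im[:,:,::-1].copy(); cv2.imwrite(f"pics/top{tag}.png",im)
hsv=cv2.cvtColor(im,cv2.COLOR_BGR2HSV); m=(hsv[...,1]<38).astype(np.uint8)
P=[]
for v in range(120,340):
  for u in range(250,450):
    if m[v,u]:
      p=ray("top",u,v,12)[:2]
      r=np.hypot(*(p-[526.4,27]))
      if 88<r<190: P.append(p)
P=np.array(P); 
a=np.degrees(np.arctan2(*(P-[526.4,27]).T[::-1])); lo,hi=float(sys.argv[2]),float(sys.argv[3]); P=P[(a>lo)&(a<hi)]
c=P.mean(0); ev,V=np.linalg.eigh(np.cov(P.T)); d=V[:,1]; d=d*np.sign(d@(c-[526.4,27]))
print("n",len(P),"c",c,"handle",np.degrees(np.arctan2(d[1],d[0])),"rms width*sqrt12",np.sqrt(12*ev[0]))
b=np.degrees(np.arctan2(*(c-[526.4,27])[::-1])); print("bearing of centroid",b, "r",np.hypot(*(c-[526.4,27])))
E
python3 m.py 6 -95 -45; python3 s.py; python3 - <<'E'
from h import *
im=cv2.imread("pics/top6.png"); g=cv2.resize(im[150:290,255:415],None,fx=4.2,fy=4.2,interpolation=cv2.INTER_CUBIC); cv2.imwrite("pics/crop6.png",cv2.convertScaleAbs(g,alpha=1.2))
E
```

```text
14.6167 [497.32 188.19 103.84] [-1.5173e+00 -2.7497e+00  1.0000e-03] [ 0.1 -1.1 -0.2] [ 0.01  0.02 -0.03] 0.5033969026318348 [-0.055 -0.013  0.019 -0.016  0.004 -0.025]Traceback (most recent call last):
  File "m.py", line 10, in <module>
    p=ray("top",u,v,12)[:2]
      ~~~^^^^^^^^^^^^^^
  File "h.py", line 9, in ray
    c,M,o=cal(n); d=M@np.array([(u-c["cx"])/c["fx"],(v-c["cy"])/c["fy"],1.])
          ~~~^^^
  File "h.py", line 5, in cal
    c=get_calibration(n); a=np.array(c["attitude"],float)
ValueError: time passes only in moves, steps and waits
```

View pics/crop6.png

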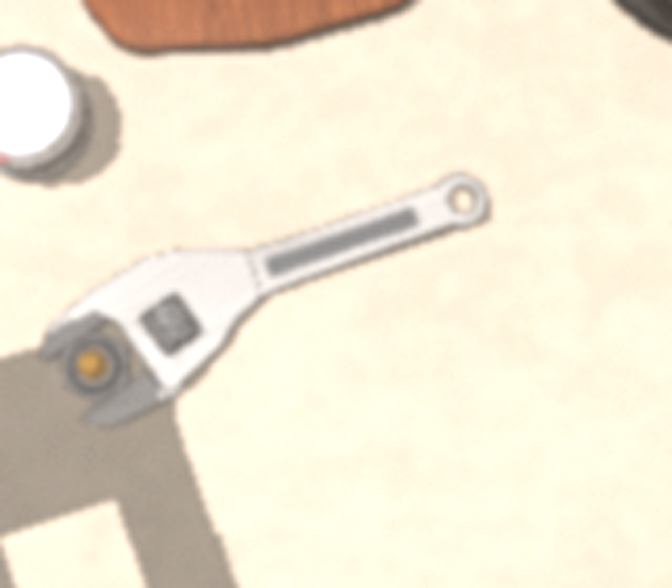

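```bash
sed -i 's/^def cal/import functools\n@functools.lru_cache\ndef cal/' h.py; sed -i 's/^im,d=read_camera.*$/import os\nf=f"pics\/top{tag}.png"\nif not os.path.exists(f): cv2.imwrite(f,read_camera("top")[0][:,:,::-1])\nim=cv2.imread(f)/' m.py; python3 m.py 6 -95 -45
cat > e.py <<'E'
# worm centroid and handle slot from saved image -> wrench pose check
from h import *
import sys
im=cv2.imread(f"pics/top{sys.argv[1]}.png"); g=cv2.cvtColor(im,cv2.COLOR_BGR2GRAY); s=cv2.cvtColor(im,cv2.COLOR_BGR2HSV)[...,1]
n,l,st,c=cv2.connectedComponentsWithStats(((g<150)&(s<45)).astype(np.uint8))
for i in range(1,n):
    if 60<st[i,4]<400 and 255<c[i][0]<420 and 150<c[i][1]<340: print(st[i],ray("top",*c[i],14)[:2].round(1))
E
python3 e.py 6
```

```text
n 977 c [568.55674554 -93.50052688] handle -44.7901526628686 rms width*sqrt12 74.62548694977842
bearing of centroid -70.71776470214196 r 127.66192922384735
[253 167  30  27 316] [638.4  33.8]
[319 200  35  15 135] [584.2 -94.1]
[289 220  14  14 124] [546.3 -10. ]
```

>>> play_rows --pt "-0.3 11 -36 0 0 0 -0.03" --pt "-0.3 22 -72 0 0 0 -0.06" --pt "-0.3 33 -108 0 0 0 -0.09" --pt "-0.3 44 -144 0 0 0 -0.12" --pt "-0.3 55 -180 0 0 0 -0.15"

```text
time_s: 15.03
ee_pos: [552.8, 3.4, 104.0]
ee_rot: [-1.727, -2.623, 0.001]
ft_force: [0.8, 0.2, -0.3]
grip_width: 0.653
gripper_force: 0.0
```

>>> play_rows --pt "-0.3 11 -36 0 0 0 -0.03" --pt "-0.3 22 -72 0 0 0 -0.06" --pt "-0.3 31 -100 -5 0 0 -0.08" --pt "-0.3 35 -112 -20 0 0 -0.1" --pt "-0.3 35 -112 -40 0 0 -0.1"

```text
time_s: 15.45
ee_pos: [588.8, -110.5, 65.2]
ee_rot: [1.859, 2.528, 0.001]
ft_force: [0.9, 0.1, 0.3]
grip_width: 0.654
gripper_force: 0.0
```

>>> play_rows --pt "-0.3 0 0 -20 0 0 0" --pt "-0.3 0 0 -40 0 0 0" --pt "-0.3 0 0 -52 0 0 0" --pt "-0.3 0 0 -60 0 0 0" --pt "-0.3 0 0 -60 0 0 0"

```text
time_s: 15.87
ee_pos: [586.7, -105.9, 2.6]
ee_rot: [-1.852, -2.534, 0.002]
ft_force: [-0.4, -0.2, -0.4]
grip_width: 0.646
gripper_force: 0.0
```

>>> play_rows --pt "-0.3 0 0 0 0 0 0" --pt "-0.3 0 0 0 0 0 0"

```text
time_s: 16.03
ee_pos: [588.8, -105.9, 6.0]
ee_rot: [1.852, 2.535, 0.001]
ft_force: [0.6, -0.2, 1.1]
grip_width: 0.651
gripper_force: 0.0
```

>>> play_rows --pt "-0.3 -0.9 -0.3 0 0 0 0" --pt "0.3 -0.9 -0.3 0 0 0 0" --pt "1 -0.9 -0.3 0 0 0 0" --pt "1 -0.9 -0.3 0 0 0 0" --pt "1 -0.9 -0.3 0 0 0 0"

```text
time_s: 16.45
ee_pos: [587.6, -105.9, 5.5]
ee_rot: [1.852, 2.536, 0.001]
ft_force: [0.1, -0.0, 3.4]
grip_width: 0.234
gripper_force: 59.3
```

>>> play_rows --pt "1 0 0 0 0 0 0" --pt "1 0 0 0 0 0 0"

```text
time_s: 16.62
ee_pos: [587.6, -105.9, 5.5]
ee_rot: [1.852, 2.536, 0.001]
ft_force: [-1.3, 1.0, 5.7]
grip_width: 0.23
gripper_force: 59.5
```

```bash
python3 s.py; python3 - <<'E'
import numpy as np
from h import get_state
p=get_state()["ee_pos"][:2]; c=np.array([526.5,26.9]); r=p-c; print(np.hypot(*r),np.degrees(np.arctan2(r[1],r[0])))
q=r
for a in range(4,69,4):
    t=np.radians(-a); M=np.array([[np.cos(t),-np.sin(t)],[np.sin(t),np.cos(t)]]); print(a,(M@r-r).round(1),round(t,4))
E
```

```text
16.6167 [ 587.64 -105.91    5.49] [1.8522e+00 2.5360e+00 1.2000e-03] [-1.3  1.   5.7] [ 0.19  0.09 -0.03] 0.230481747788451 [ 0.     0.001 -0.001  0.002  0.001 -0.001]
146.20410682743696 -65.2814183869501
4 [-9.4 -3.9] -0.0698
8 [-19.1  -7.2] -0.1396
12 [-28.9  -9.8] -0.2094
16 [-39.  -11.7] -0.2793
20 [-49.1 -12.9] -0.3491
24 [-59.3 -13.4] -0.4189
28 [-69.5 -13.2] -0.4887
32 [-79.7 -12.2] -0.5585
36 [-89.7 -10.6] -0.6283
40 [-99.7  -8.2] -0.6981
44 [-109.4   -5.2] -0.7679
48 [-118.9   -1.5] -0.8378
52 [-128.2    2.9] -0.9076
56 [-137.1    7.9] -0.9774
60 [-145.6   13.5] -1.0472
64 [-153.7   19.6] -1.117
68 [-161.4   26.4] -1.1868
```

>>> play_rows --pt "1 -9.4 -3.9 0.7 0 0 -0.0698" --pt "1 -19.1 -7.2 0.7 0 0 -0.1396" --pt "1 -28.9 -9.8 0.7 0 0 -0.2094" --pt "1 -39 -11.7 0.7 0 0 -0.2793" --pt "1 -49.1 -12.9 0.7 0 0 -0.3491"

```text
time_s: 17.03
ee_pos: [538.4, -118.8, 5.5]
ee_rot: [2.268, 2.172, 0.003]
ft_force: [4.1, 2.0, 0.6]
grip_width: 0.234
gripper_force: 59.1
```

>>> play_rows --pt "1 -10.2 -0.5 0 0 0 -0.0698" --pt "1 -20.4 -0.3 0 0 0 -0.1396" --pt "1 -30.6 0.7 0 0 0 -0.2094" --pt "1 -40.6 2.3 0 0 0 -0.2793" --pt "1 -50.6 4.7 0 0 0 -0.3491"

```text
time_s: 17.45
ee_pos: [487.8, -114.2, 5.5]
ee_rot: [2.61, 1.745, 0.003]
ft_force: [5.1, 1.4, -1.0]
grip_width: 0.236
gripper_force: 59.1
```

>>> play_rows --pt "1 -9.7 3 0 0 0 -0.0698" --pt "1 -19.2 6.7 0 0 0 -0.1396" --pt "1 -28.5 11.1 0 0 0 -0.2094" --pt "1 -37.4 16.1 0 0 0 -0.2793" --pt "1 -45.9 21.7 0 0 0 -0.3491"

```text
time_s: 17.87
ee_pos: [441.8, -92.6, 5.5]
ee_rot: [2.874, 1.265, 0.002]
ft_force: [3.6, 0.1, -1.6]
grip_width: 0.234
gripper_force: 59.0
```

>>> play_rows --pt "1 0 0 0 0 0 0" --pt "1 0 0 0 0 0 0" --pt "1 0 0 0 0 0 0"

```text
time_s: 18.12
ee_pos: [441.3, -92.3, 5.5]
ee_rot: [-2.871, -1.272, 0.001]
ft_force: [-2.7, 3.0, 6.8]
grip_width: 0.236
gripper_force: 59.9
```

```bash
python3 s.py; python3 - <<'E'
import numpy as np
from h import get_state
from scipy.spatial.transform import Rotation as R
s=get_state(); p=s["ee_pos"][:2]; c=np.array([526.5,26.9]); r=p-c; print(np.hypot(*r),np.degrees(np.arctan2(r[1],r[0])))
y0=R.from_rotvec([1.8522,2.536,.0012]).as_matrix()[:,1]; y=R.from_rotvec(s["ee_rot"]).as_matrix()[:,1]
print(np.degrees(np.arctan2(y0[1],y0[0])),np.degrees(np.arctan2(y[1],y[0])))
E
```

```text
18.1167 [441.32 -92.27   5.45] [-2.8710e+00 -1.2724e+00  1.3000e-03] [-2.7  3.   6.8] [0.42 0.65 0.03] 0.23604760187388651 [ 0.     0.005 -0.006  0.003  0.009  0.005]
146.47964677520244 -125.55748665685786
17.714017621334506 -42.19672131730932
```

>>> play_rows --pt "-0.2 0 0 0 0 0 0" --pt "-0.2 0 0 0 0 0 0" --pt "-0.2 0 0 0 0 0 0" --pt "-0.2 0 0 30 0 0 0" --pt "-0.2 0 0 70 0 0 0"

```text
time_s: 18.53
ee_pos: [438.9, -91.8, 72.6]
ee_rot: [-2.868, -1.268, 0.011]
ft_force: [0.9, -0.4, -0.5]
grip_width: 0.602
gripper_force: 0.0
```

>>> play_rows --pt "-0.2 0 0 40 0 0 0" --pt "-0.2 0 30 70 0 0 0" --pt "-0.2 0 70 70 0 0 0" --pt "-0.2 0 110 70 0 0 0" --pt "-0.2 0 150 70 0 0 0"

```text
time_s: 18.95
ee_pos: [441.6, 58.9, 146.0]
ee_rot: [2.873, 1.269, 0.003]
ft_force: [1.0, 0.2, -0.1]
grip_width: 0.597
gripper_force: 0.0
```

>>> play_rows --pt "-0.2 0 40 0 0 0 0" --pt "-0.2 0 80 0 0 0 0" --pt "-0.2 0 120 0 0 0 0" --pt "-0.2 0 150 0 0 0 0" --pt "-0.2 0 150 0 0 0 0"

```text
time_s: 19.37
ee_pos: [440.9, 212.0, 145.0]
ee_rot: [-2.869, -1.277, -0.0]
ft_force: [-0.2, 0.6, -1.0]
grip_width: 0.602
gripper_force: 0.0
```

```bash
python3 m.py 7 -170 -100; python3 e.py 7; python3 s.py
```

```text
n 2714 c [438.60420098 -79.51012523] handle 142.08432197215654 rms width*sqrt12 98.96144940688698
bearing of centroid -129.4985994517399 r 138.03082663780486
[253 167  30  27 301] [638.5  33.4]
[289 241  13  14 124] [503.6  -8. ]
[318 260  30  26 131] [450.3 -82.9]
19.4167 [441.06 209.72 144.85] [-2.8704e+00 -1.2767e+00  1.2000e-03] [-0.2 -0.1 -0.5] [-0.03  0.02  0.01] 0.5980530651555147 [-0.064 -0.025  0.028 -0.016  0.006 -0.028]
```

```bash
python3 -c "
from bench import *
print(close_job())"
```

```text
the job is handed in; nothing more can be done
None
```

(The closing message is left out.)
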